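Stand a painted mask plaque in the drying rack

TASK

The painted mask plaque is lying face down on the sloping wooden rest: stand it upright in the rack slot marked by the green clip, brass hanger at the top and painted face looking out away from the robot. Lower it gently until its bottom edge rests on the slot's floor, slide it along until it touches the rack's dark end stop, and let go; do not disturb the two samples already in the rack, the tin or the scraper.

Things in the scene. Friction and masses are not known exactly. Their poses are not given: they have to be found in the camera images.
- plaque: Flat plaque, 120 long x 64 wide x 10 thick, 0.13 kg. Face painted red-brown with a yellow mask, back off-white with a flat brass hanger near its top edge. Origin: centre of the painted face. x points to its top edge (hanger end), y across its 64 mm width, z out of its back. It starts face down on the rest, sloping 50 degrees, top edge higher and roughly towards the robot.
- plaque_foot (a point): Point on the plaque: middle of the bottom edge, on the painted-face side (60 mm from the plaque's origin along its -x). Same axes as the plaque.
- rest: Fixed light wooden sloping rest under the plaque, 96 long (x) x 56 wide, its 120 long board rising at 50 degrees along +x, which points roughly to the robot; the board's top is 75 above the table at the middle, 121 at the high end, 29 at the low end, where a lip 5 high stops the plaque. Origin: centre of its underside, 75 below the plaque's origin.
- rack: Fixed brown timber rack, 130 (x) x 116 (y) x 57 high, with three slots along its y axis at x = -40, 0, +40, each 13 wide, 45 deep (floor 12 above the table), open at the top and the -y end. A dark end stop, 57 high, closes the +y end, inner face at y = +50. Origin: on the table, on the middle slot's line. +x looks away from the robot: the way the painted face must look.
- tag: Green clip on top of the end stop, rising to 63 above the table, at the end of the one empty slot. Its origin is not at the clip but in that slot: centre line of the slot floor, 12 above the table, 50 from the end stop's inner face (the clip's top is 56 from it along +y). Axes as the rack's: +x away from the robot, +y along the slot to the end stop.
- sample_a: Blue sample tile, 10 thick x 64 wide x 65 high, standing loose in another slot (its top 77 above the table), centred 17 along +y from its origin, which is on that slot's floor centre line. Leave alone.
- sample_b: Grey sample tile, same size and origin as the blue one, standing in the remaining slot. Leave alone.
- tin: Dark paint tin with a paper label, 84 diameter x 100 high; origin: centre of its underside. Leave alone.
- scraper: Steel scraper with a dark wooden handle, 175 long (x) x 35 wide x 12 high, lying on the table; origin: near its middle, underside. Leave alone.
Things that resemble listed ones, but are neither listed nor needed, are in the scene too. What is meant by the plaque is not pink or turquoise, and is the smaller of those in its own colour.

How it is judged:
By the outcome, as a careful person would: the job done as asked, in the order asked, and still so for the second after the job is handed in, with the robot touching nothing.
It also fails if it takes over 61 s, if anything falls off the work surface, if the arm or the gripper's body presses on something with over 40 N, if the wrist force passes 120 N, or if a joint passes its speed limit or range.

ROBOT

A 7-joint arm with a two-finger parallel gripper is mounted at the origin on the work surface. World frame = base frame: x ahead of the robot, y to its left, z up, the work surface at z = 0. Lengths are in mm, angles in degrees, forces in N, time in s.
With the tool pointing down it reaches from about 400 to 850 mm from the base axis. Payload 10.4 kg.
Tool frame: the origin (TCP) lies at the very end of the fingers, on their centre line; the grasp point (between the pads) lies robot.tcp_to_grasp behind it (robot.tcp_to_grasp is the distance from the TCP to the grasp point, in mm); z points along the fingers, y is the line along which they close (so a half turn about z gives the same grasp; the last joint's range is limited). The gripper opens to 85 mm and grips with 20 to 120 N. Pads are 22 mm wide; open, the fingers measure 114 mm over their backs; the gripper's body (76 mm by 85 mm) begins 54 mm behind the grasp point. The pads swing forward as they close: fully open they stand 13 mm farther back than shut.
Start: joints at [-75.321, 19.034, -3.707, 83.658, 1.238, 77.344, -5.071], TCP at [171.987, 600.892, 231.338] pointing down, gripper open.
Joint ranges: [-148.97, 148.97], [-28.65, 121.19], [-84.17, 76.75], [9.2, 138.47], [-72.65, 252.65], [3.7, 117.97], [-149.18, 149.18]. Speed limits (degrees/s): [127.2, 127.2, 159.86, 159.86, 180, 180, 180].

INTERFACE

Orientations are given as a 3x3 rotation matrix whose columns are the frame's x, y, z axes.
In Python, from bench import robot, get_image, camera_params, workorder gives the robot as it stands.
- The arm moves only by the tool jog_arm, never from a script. Its arguments are lists of equal length, an entry for each row: "dp": the shift along the tool's x, y, z in m, a list of three; "delta_rot": the turn, a rotation vector about the tool's x, y, z in degrees, a list of three; "gripper": the closure, from -1 (fully open) to 1 (shut). In form: {"dp": [[x, y, z], ...], "delta_rot": [[wx, wy, wz], ...], "gripper": [gripper, ...]}. A call has 1 to 10 rows; each row is the pose to reach, as a shift and turn from the pose commanded when the call began, along the tool's axes at that moment; what a row does not reach only later rows make up. A row lasts 1/12 s, in which the tool goes at most 41.7 mm and 7.16 degrees, less where a joint would pass 70% of its speed; a pose out of reach is approached as far as the arm can. A call with a gripper value outside its range is refused whole. The fingers move at their own pace and stop on an object; "squeeze" is the grip in N (left out, the last holds). Time passes only in rows, so rows that repeat a pose let the fingers close. It gives the time, the measured TCP pose, the force, the opening and the grip force at its end, in the units of the state.
- robot.get_obs(): the state, without advancing time (a new reading comes with each control period).
- get_image(name): name is "side" or "top" or "wrist"; returns the picture (420x560x3 uint8, red, green, blue); there is no depth.
- camera_params(name): a dict with "intrinsics" (3x3 intrinsics, pixels), "dist_coeffs" ([k1, k2, p1, p2, k3] as OpenCV has them; the pictures are not rectified), "world_from_camera" (4x4, takes a point from camera to world coordinates); the wrist camera has in their place "hand_eye" (4x4, takes a point from camera to tool coordinates, whose origin is the TCP and whose axes are the flange's). Camera axes: x right, y up, looking along -z (the intrinsics and any distortion apply to the point x, -y, -z); pixel columns grow to the right and rows downward; lengths in mm; the calibration is good to about 2 mm. A picture is of the moment at which its call begins: read the wrist's pose just before it. camera_params takes no time and is no camera call.
- workorder.hand_in(): hands the job in; it is judged then, once.
The state is a dict: "time_s": time; "q": joint angles; "dq": joint speeds; "tau": joint torques, N m; "tool_pos": TCP position; "tcp_rot": TCP orientation; "wrist_force": force on the tool from outside, world axes, zero at the start; "ft_torque": the same for the moment, N m; "grip_width": finger opening in mm; "finger_force": force on a finger pad.
Only numpy, scipy, OpenCV 4.12 (cv2) and the standard library are available. Lean on these libraries where they do the work, as an engineer would, in place of code of your own. Each camera call takes 0.05 s, during which the arm holds its last target. There are 200 camera calls.

## Working session

There is one attempt and no reset: what is moved stays moved. The work goes in short steps, Python scripts to look and compute and a tool call to move; the robot and the scene stay as the last step left them, time stands still between calls to the robot, and variables do not carry over. Pictures are saved under pics/ and viewed, at most 10 in all, crops included, and the job is handed in when it is done.

Besides the shell and the picture viewer there is one more tool, called after "Call:" as name(argument=value, ...) on one line, values as JSON. jog_arm: Moves the arm, as the interface text tells. Its arguments: {"type":"object","properties":{"dp":{"type":"array"},"delta_rot":{"type":"array"},"gripper":{"type":"array"},"squeeze":{"type":"number"}},"required":["dp","delta_rot","gripper"]}

```bash
mkdir -p pics; ls; python3 - <<'E'
from bench import robot,get_image,camera_params
import cv2,numpy as np
for n in("side","top"):
    cv2.imwrite(f"pics/{n}0.png",cv2.cvtColor(get_image(n),cv2.COLOR_RGB2BGR))
    p=camera_params(n);print(n,{k:np.round(v,3).tolist() for k,v in p.items()})
print({k:np.round(v,3).tolist() for k,v in camera_params("wrist").items()})
print(robot.tcp_to_grasp);o=robot.get_obs();print(o)
E
```

```text
pics
side {'intrinsics': [[468.863, 0.0, 282.402], [0.0, 468.863, 205.402], [0.0, 0.0, 1.0]], 'dist_coeffs': [-0.102, 0.0, 0.0, 0.0, 0.0], 'world_from_camera': [[-0.998, 0.022, -0.056, 434.93], [-0.057, -0.648, 0.76, 802.816], [-0.02, 0.762, 0.648, 832.884], [0.0, 0.0, 0.0, 1.0]]}
top {'intrinsics': [[438.132, 0.0, 273.97], [0.0, 438.132, 202.705], [0.0, 0.0, 1.0]], 'dist_coeffs': [-0.02, 0.0, 0.0, 0.0, 0.0], 'world_from_camera': [[0.02, 0.988, -0.153, 308.349], [-1.0, 0.021, 0.006, -84.723], [0.01, 0.153, 0.988, 1229.762], [0.0, 0.0, 0.0, 1.0]]}
{'intrinsics': [[334.948, 0.0, 276.654], [0.0, 334.948, 209.971], [0.0, 0.0, 1.0]], 'dist_coeffs': [-0.083, 0.0, 0.0, 0.0, 0.0], 'hand_eye': [[0.001, 0.963, 0.268, 67.674], [1.0, -0.001, 0.0, 0.329], [0.0, 0.268, -0.963, -142.948], [0.0, 0.0, 0.0, 1.0]]}
18.700000000000003
{'time_s': 0.1, 'q': array([-75.32295657,  19.06836448,  -3.70827543,  83.69985291,
         1.23923485,  77.34558886,  -5.07105711]), 'dq': array([-0.0015653 , -0.04402666,  0.03118542, -0.11298113, -0.06865032,
        0.03371932, -0.00488333]), 'tau': array([ 1.99617076e-03, -6.26753139e+01,  4.92131012e-02, -3.92422986e+01,
        1.63209555e-02,  7.10622378e-03, -4.41663440e-05]), 'tool_pos': array([171.88589765, 600.54664546, 230.60662418]), 'tcp_rot': array([[-9.61407346e-01,  2.75128766e-01, -2.77116759e-04],
       [ 2.75128894e-01,  9.61406524e-01, -1.25955670e-03],
       [-8.01184198e-05, -1.28718989e-03, -9.99999168e-01]]), 'wrist_force': array([0.08652813, 0.1878801 , 0.42624653]), 'ft_torque': array([-0.01470523, -0.03218487,  0.02578838]), 'finger_force': 0.0, 'grip_width': 85.51046102699202}
```

View pics/side0.png

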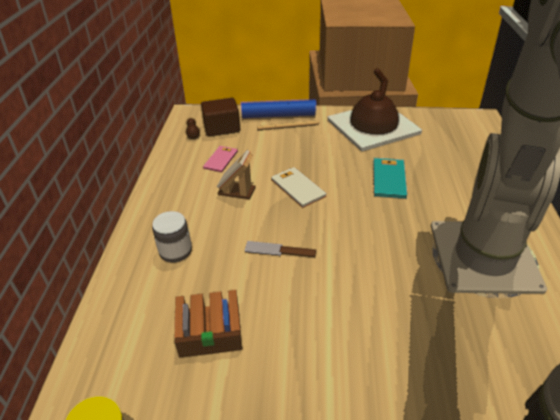

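View pics/top0.png

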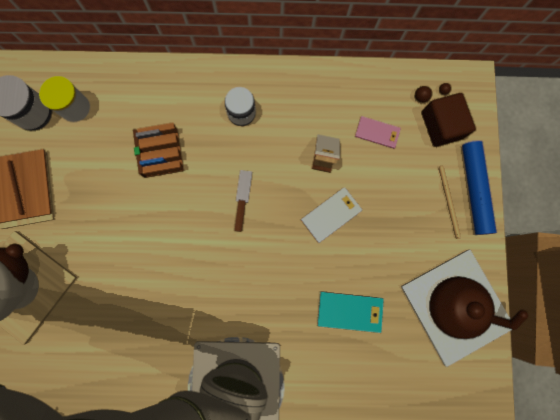

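The side and top views show the rack at top-view px (158,150), with the green clip at (137,151) marking the middle slot and the end stop towards world +y. The rest with the plaque is at (327,153), the tin at (240,105) and the scraper at (243,200). I'll enlarge the crops and get coarse positions.

```bash
cat > h.py <<'E'
import cv2,numpy as np
from bench import robot,get_image,camera_params
F=np.diag([1.,-1,-1])
def pose(n,obs=None):
    p=camera_params(n)
    if n!="wrist": return p,np.array(p["world_from_camera"])
    o=obs or robot.get_obs(); T=np.eye(4);T[:3,:3]=o["tcp_rot"];T[:3,3]=o["tool_pos"]
    return p,T@np.array(p["hand_eye"])
def rays(n,px,obs=None):
    p,T=pose(n,obs)
    u=cv2.undistortPoints(np.float64(px).reshape(-1,1,2),np.array(p["intrinsics"]),np.array(p["dist_coeffs"])).reshape(-1,2)
    d=np.c_[u,np.ones(len(u))]@F@T[:3,:3].T
    return T[:3,3],d
def onz(n,px,z,obs=None):
    c,d=rays(n,px,obs); return c+d*((z-c[2])/d[:,2])[:,None]
def onplane(n,px,p0,nn,obs=None):
    c,d=rays(n,px,obs); return c+d*(((p0-c)@nn)/(d@nn))[:,None]
def proj(n,P,obs=None):
    p,T=pose(n,obs); c=(np.atleast_2d(P)-T[:3,3])@T[:3,:3]@F
    return cv2.projectPoints(c,np.zeros(3),np.zeros(3),np.array(p["intrinsics"]),np.array(p["dist_coeffs"]))[0].reshape(-1,2)
E
python3 - <<'E'
from h import *
t=cv2.imread("pics/top0.png");s=cv2.imread("pics/side0.png")
def cr(i,x,y,w,h):return cv2.resize(i[y:y+h,x:x+w],(400,300),interpolation=cv2.INTER_CUBIC)
m=np.vstack([np.hstack([cr(t,287,120,80,60),cr(t,118,120,80,60)]),np.hstack([cr(s,196,140,80,60),cr(s,160,285,100,75)])])
cv2.imwrite("pics/m0.png",m)
print(onz("top",[[137,151]],60),onz("top",[[327,145],[327,153]],90),onz("top",[[240,100]],100),onz("side",[[208,338]],60))
E
```

```text
[[625.79140411 287.18044547  60.        ]] [[ 645.66228648 -231.7110997    90.        ]
 [ 623.45628195 -231.73119779   90.        ]] [[763.38107175   5.62367731 100.        ]] [[623.27946505 295.78727073  60.        ]]
```

View pics/m0.png

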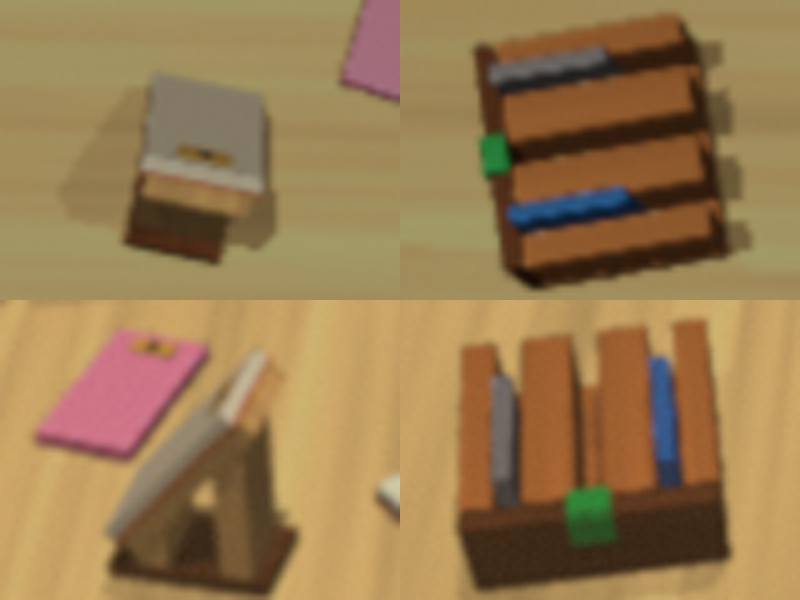

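The enlarged view shows the target plaque with its back up and the hanger at the high end towards the robot, resting at roughly (640,-232). The rack is at roughly (630,230), its middle slot is empty, and its slot axis is yawed about 7 degrees. Next I'll move the wrist camera over the rack.

Call:
jog_arm(dp=[[-0.26, -0.12, 0], [-0.26, -0.12, 0], [-0.26, -0.12, 0], [-0.26, -0.12, 0], [-0.26, -0.12, 0], [-0.26, -0.12, 0], [-0.52, -0.24, 0], [-0.52, -0.24, 0], [-0.52, -0.24, 0], [-0.52, -0.24, 0]], delta_rot=[[0, 0, -4], [0, 0, -8], [0, 0, -12], [0, 0, -16], [0, 0, -20], [0, 0, -23], [0, 0, -23], [0, 0, -23], [0, 0, -23], [0, 0, -23]], gripper=[-1, -1, -1, -1, -1, -1, -1, -1, -1, -1])

```text
time_s: 0.93
tool_pos: [488.8, 327.2, 231.2]
tcp_rot: [[-0.992, -0.122, -0.0], [-0.122, 0.992, -0.0], [0.0, -0.0, -1.0]]
wrist_force: [0.8, 1.2, -0.2]
grip_width: 85.3
finger_force: 0.0
```

```bash
cat > go.py <<'E'
# python3 go.py x y z  r11..r33(row-major, optional): tool-frame move to target pose
import sys
from h import *
from scipy.spatial.transform import Rotation as R
def delta(p,Rt=None):
    o=robot.get_obs();A=np.array(o["tcp_rot"])
    d=A.T@(np.array(p)-o["tool_pos"])/1000
    w=np.zeros(3) if Rt is None else R.from_matrix(A.T@Rt).as_rotvec(degrees=True)
    print("t",round(o["time_s"],2),"pos",o["tool_pos"].round(1),"q",o["q"].round(1),"\ndp",d.round(4),"rot",w.round(2),"F",o["wrist_force"].round(1),"grip",round(o["grip_width"],1),round(o["finger_force"],1))
def frame(y,z):
    z=np.array(z)/np.linalg.norm(z);y=np.array(y)-np.dot(y,z)*z;y/=np.linalg.norm(y);return np.c_[np.cross(y,z),y,z]
E
python3 - <<'E'
from go import *
delta([610,225,231],frame([-.12,.99,0],[0,0,-1]))
E
```

```text
t 0.93 pos [488.8 327.2 231.2] q [-44.9  14.2   7.9  90.1  -2.   75.9  60.3] 
dp [-1.078e-01 -1.162e-01  1.000e-04] rot [-0.   -0.01  0.12] F [ 0.8  1.2 -0.2] grip 85.3 0.0
```

Call:
jog_arm(dp=[[-0.04, -0.04, 0], [-0.07, -0.075, 0], [-0.108, -0.116, 0], [-0.108, -0.116, 0], [-0.108, -0.116, 0], [-0.108, -0.116, 0], [-0.108, -0.116, 0]], delta_rot=[[0, 0, 0], [0, 0, 0], [0, 0, 0], [0, 0, 0], [0, 0, 0], [0, 0, 0], [0, 0, 0]], gripper=[-1, -1, -1, -1, -1, -1, -1])

```text
time_s: 1.52
tool_pos: [608.6, 227.5, 230.7]
tcp_rot: [[-0.992, -0.123, -0.001], [-0.123, 0.992, 0.0], [0.001, 0.0, -1.0]]
wrist_force: [-0.2, 0.6, -0.4]
grip_width: 85.0
finger_force: 0.0
```

```bash
python3 - <<'E'
from go import *
delta([610,225,231])
o=robot.get_obs();np.save("o1.npy",o,allow_pickle=True)
cv2.imwrite("pics/w1.png",cv2.cvtColor(get_image("wrist"),cv2.COLOR_RGB2BGR))
E
```

```text
t 1.52 pos [608.6 227.5 230.7] q [-33.9  22.2  12.6  80.3  -4.9  78.1  75.9] 
dp [-0.0011 -0.0027 -0.0003] rot [0. 0. 0.] F [-0.2  0.6 -0.4] grip 85.0 0.0
```

View pics/w1.png

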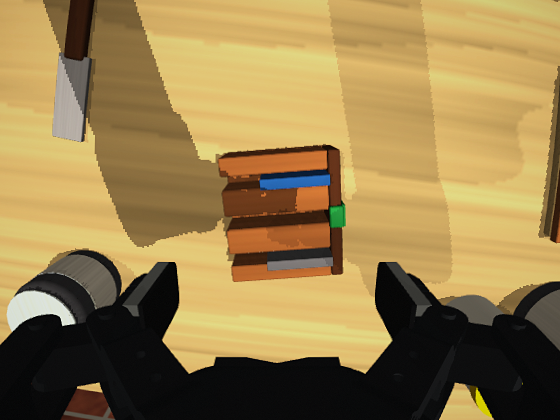

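The wrist view shows the rack at px (218–345, 146–282), with the clip at (337,215), the blue tile above and the grey tile below. I'll zoom in with a metric rectification of the rack-top plane (z=57).

```bash
python3 - <<'E'
from go import *
o=np.load("o1.npy",allow_pickle=True).item()
i=cv2.imread("pics/w1.png")
# metric map of plane z=57: 4px/mm, x 540..690 (up), y 150..310 (left)
X,Y=np.meshgrid(np.arange(700,550,-.25),np.arange(320,140,-.25),indexing="ij")
m=proj("wrist",np.c_[X.ravel(),Y.ravel(),np.full(X.size,57.)],o).reshape(*X.shape,2).astype(np.float32)
r=cv2.remap(i,m[...,0],m[...,1],cv2.INTER_CUBIC);cv2.imwrite("pics/r1.png",r);print(r.shape)
E
```

```text
(600, 720, 3)
```

View pics/r1.png

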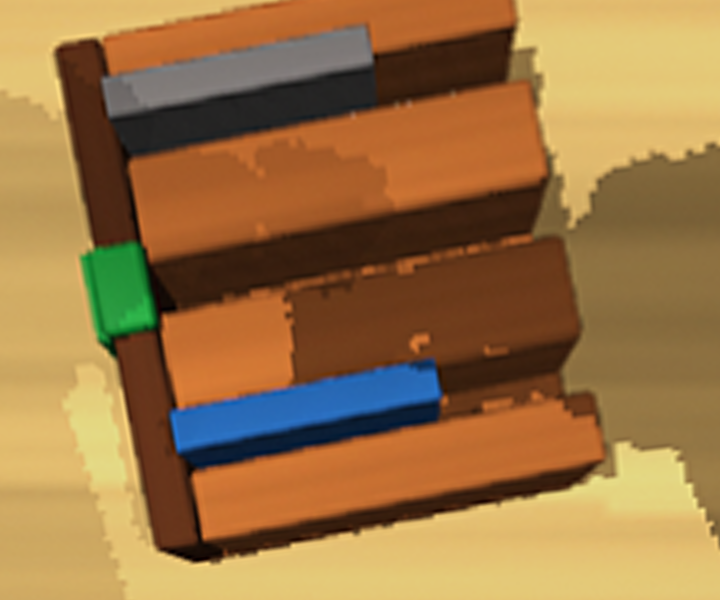

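```bash
python3 - <<'E'
from go import *
r=cv2.GaussianBlur(cv2.imread("pics/r1.png"),(0,0),1.5).astype(float)
def fit(p,q,w=14,vert=False):
    p,q=np.array(p,float),np.array(q,float);L=np.linalg.norm(q-p);t=(q-p)/L;n=np.array([-t[1],t[0]])
    s=np.arange(15,L-15,4);d=np.arange(-w,w+.1,.5);P=p+s[:,None,None]*t+d[None,:,None]*n
    v=cv2.remap(r.astype(np.float32),P[...,0].astype(np.float32),P[...,1].astype(np.float32),1)[...,2]
    g=np.abs(np.gradient(v,axis=1));k=d[g.argmax(1)];
    A=np.polyfit(s,k,1)
    for _ in range(5):
        e=k-np.polyval(A,s);m=np.abs(e)<=max(1,1.5*np.median(np.abs(e)));A=np.polyfit(s[m],k[m],1)
    W=lambda a:np.array([700-a[1]/4,320-a[0]/4])
    a=W(p+n*A[1]);b=W(p+t*L+n*np.polyval(A,L));dd=a-b
    if abs(dd[0])>abs(dd[1]): dd=-dd*np.sign(-dd[0]); ang=np.degrees(np.arctan2(dd[1],dd[0]))
    else: dd*=np.sign(dd[1]);ang=np.degrees(np.arctan2(-dd[0],dd[1]))
    print(a.round(1),b.round(1),"ang",ang.round(2),"in",m.mean().round(2),np.std(e[m]).round(2)); return a,b
th=np.radians(11);nx=np.array([np.cos(th),np.sin(th)])
for nm,p,q in [("+6.5",(150,262),(548,178)),("-6.5",(162,315),(562,237)),("+33.5",(130,160),(532,85)),("-46.5",(195,472),(590,402)),("-65",(200,540),(605,460))]:
    a,b=fit(p,q);print(nm,"x' (mm)",(a@nx).round(2),(b@nx).round(2))
fit((110,60),(134,190));fit((160,340),(172,400));fit((60,50),(95,245))
print(onz("top",[[137,151]],63))
E
```

```text
[634.7 282.6] [654.7 182.8] ang 11.3 in 0.69 0.48
+6.5 x' (mm) 676.99 677.53
[621.7 279.6] [643.7 180.1] ang 12.49 in 0.6 1.02
-6.5 x' (mm) 663.61 666.27
[660.3 287.6] [680.7 187.4] ang 11.48 in 0.81 0.45
+33.5 x' (mm) 703.07 703.91
[582.5 271.3] [602.  172.9] ang 11.19 in 0.72 0.69
-46.5 x' (mm) 623.59 623.92
[564.5 269.9] [585.1 168.8] ang 11.53 in 0.82 0.51
-65 x' (mm) 605.61 606.56
[684.3 296.4] [652.4 287. ] ang 16.56 in 0.77 1.24
[615.  279.9] [600.2 276. ] ang 14.97 in 1.0 0.5
[687.2 306.7] [638.6 296.9] ang 11.38 in 0.88 0.49
[[624.97728409 286.22665144  63.        ]]
```

The slot line yaw is about 11.4°. The line passes through about (638.2,231.2), and the end-stop inner face is at y' ≈ 152.5. Next I'll look at the rest, turning in the −yaw direction.

Call:
jog_arm(dp=[[0.002, -0.02, -0.001], [0.004, -0.04, -0.002], [0.006, -0.06, -0.003], [0.008, -0.08, -0.004], [0.01, -0.1, -0.005], [0.012, -0.12, -0.006], [0.014, -0.14, -0.007], [0.016, -0.16, -0.008], [0.018, -0.18, -0.009], [0.02, -0.2, -0.01]], delta_rot=[[0, 0, 7], [0, 0, 14], [0, 0, 21], [0, 0, 28], [0, 0, 35], [0, 0, 42], [0, 0, 49], [0, 0, 56], [0, 0, 63], [0, 0, 70]], gripper=[-1, -1, -1, -1, -1, -1, -1, -1, -1, -1])

```text
time_s: 2.4
tool_pos: [613.1, 27.0, 241.5]
tcp_rot: [[-0.451, 0.892, -0.0], [0.892, 0.451, 0.001], [0.001, 0.0, -1.0]]
wrist_force: [-1.0, 0.1, -0.3]
grip_width: 85.5
finger_force: 0.0
```

```bash
python3 - <<'E'
from go import *
delta([620,-225,240],frame([-.186,-.983,0],[0,0,-1]))
E
```

```text
t 2.4 pos [613.1  27.  241.5] q [-28.8  18.2  28.   86.1  -8.7  77.8  26.6] 
dp [-0.228  -0.1076  0.0012] rot [-5.0000e-02 -6.0000e-02  1.2755e+02] F [-1.   0.1 -0.3] grip 85.5 0.0
```

Call:
jog_arm(dp=[[-0.025, -0.012, 0], [-0.05, -0.024, 0], [-0.075, -0.036, 0], [-0.1, -0.048, 0], [-0.125, -0.06, 0], [-0.15, -0.072, 0], [-0.175, -0.084, 0], [-0.2, -0.096, 0], [-0.228, -0.108, 0], [-0.228, -0.108, 0]], delta_rot=[[0, 0, 7], [0, 0, 14], [0, 0, 21], [0, 0, 28], [0, 0, 35], [0, 0, 42], [0, 0, 49], [0, 0, 56], [0, 0, 63], [0, 0, 70]], gripper=[-1, -1, -1, -1, -1, -1, -1, -1, -1, -1])

```text
time_s: 3.23
tool_pos: [619.5, -231.3, 241.4]
tcp_rot: [[0.69, 0.724, -0.0], [0.724, -0.69, -0.002], [-0.002, 0.001, -1.0]]
wrist_force: [-0.2, -1.0, 0.6]
grip_width: 85.5
finger_force: 0.0
```

Call:
jog_arm(dp=[[0, 0, 0], [0, 0, 0], [0, 0, 0], [0, 0, 0], [0, 0, 0], [0, 0, 0], [0, 0, 0], [0, 0, 0], [0, 0, 0], [0, 0, 0]], delta_rot=[[0, 0, 7], [0, 0, 14], [0, 0, 21], [0, 0, 28], [0, 0, 35], [0, 0, 42], [0, 0, 49], [0, 0, 57.5], [0, 0, 57.5], [0, 0, 57.5]], gripper=[-1, -1, -1, -1, -1, -1, -1, -1, -1, -1])

```text
time_s: 4.07
tool_pos: [621.3, -224.6, 241.1]
tcp_rot: [[0.984, -0.178, -0.0], [-0.178, -0.984, 0.001], [-0.0, -0.001, -1.0]]
wrist_force: [-0.3, 0.7, 0.4]
grip_width: 85.4
finger_force: 0.0
```

```bash
python3 - <<'E'
from go import *
delta([620,-225,240],frame([-.186,-.983,0],[0,0,-1]))
o=robot.get_obs();np.save("o2.npy",o,allow_pickle=True)
i=cv2.cvtColor(get_image("wrist"),cv2.COLOR_RGB2BGR);cv2.imwrite("pics/w2.png",i)
c=proj("wrist",[640,-232,75],o)[0];print(c)
x,y=int(c[0])-120,int(c[1])-90
x=max(0,min(320,x));y=max(0,min(240,y));print(x,y)
cv2.imwrite("pics/w2c.png",cv2.resize(i[y:y+180,x:x+240],None,fx=3.333,fy=3.333,interpolation=cv2.INTER_CUBIC)[:600,:800])
E
```

```text
t 4.07 pos [ 621.3 -224.6  241.1] q [-21.2  32.1  56.1  79.2 -26.4  82.5 -66.2] 
dp [-0.0013  0.0006  0.0011] rot [-0.04  0.02  0.45] F [-0.3  0.7  0.4] grip 85.4 0.0
[281.21085595 170.86209961]
161 80
```

View pics/w2c.png

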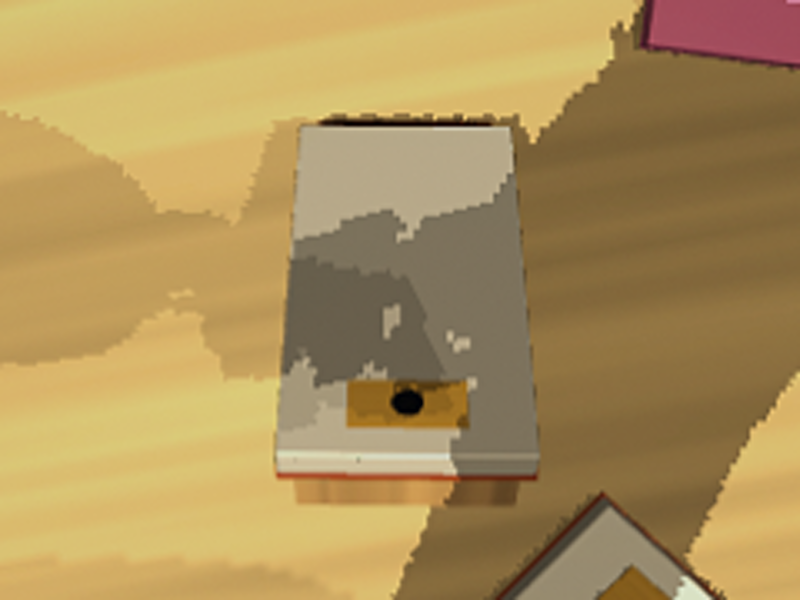

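The crop shows the plaque's back. Its corners are at crop px (300,126), (511,126), (276,452) and (538,457), with the hanger at the near end around (408,402). I'll solve its pose from the known 120×64 rectangle.

```bash
python3 - <<'E'
from go import *
o=np.load("o2.npy",allow_pickle=True).item()
px=np.array([[300,126],[511,126],[538,457],[276,452.]])/3.3333+[161,80]
# plaque coords on back plane z=10; image left: camera x=tool y=-y world => left=+y world; y_p=-y world
ob=np.float64([[-60,-32,10],[-60,32,10],[60,32,10],[60,-32,10]])
p,T=pose("wrist",o)
ok,rv,tv=cv2.solvePnP(ob,px,np.array(p["intrinsics"]),np.array(p["dist_coeffs"]))
Rw=T[:3,:3]@F@cv2.Rodrigues(rv)[0];t=T[:3,:3]@F@tv.ravel()+T[:3,3]
print("PnP origin",t.round(1));print(Rw.round(3))
# with known tilt 50 and height 75: back plane through origin+10*z
for az in [np.arctan2(Rw[1,0],Rw[0,0])]:
    h=np.array([np.cos(az),np.sin(az),0]);print("az",np.degrees(az))
    xp=h*np.cos(np.radians(50))+[0,0,np.sin(np.radians(50))];zp=-h*np.sin(np.radians(50))+[0,0,np.cos(np.radians(50))]
    P0=np.array([t[0],t[1],75])
    for _ in range(6):
        Q=onplane("wrist",px,P0+10*zp,zp,o); c=Q.mean(0)-10*zp
        P0=np.array([c[0],c[1],75])
    print(Q.round(1),"sides",[np.linalg.norm(Q[i]-Q[(i+1)%4]).round(1) for i in range(4)],"origin",c.round(1))
    d=(Q[3]-Q[2])+(Q[0]-Q[1]);d2=(Q[3]+Q[2]-Q[0]-Q[1]);print("az from widths",np.degrees(np.arctan2(d[1],d[0])),"axis az",np.degrees(np.arctan2(d2[1],d2[0])))
# top camera cross-check of midpoint of back top edge: crop px (150..262 ,158..182)/5+(287,120)
print(onz("top",np.array([[140,165],[262,188],[152,74],[265,95]])/5+[287,120],121))
E
```

```text
PnP origin [ 641.3 -233.7   71.5]
[[-0.634 -0.187  0.751]
 [ 0.122 -0.982 -0.141]
 [ 0.764  0.002  0.646]]
az 169.07955820114282
[[ 692.5 -210.9   36.3]
 [ 681.2 -273.8   35.4]
 [ 605.6 -258.8  127.2]
 [ 617.9 -197.   126.8]] sides [np.float64(63.9), np.float64(119.9), np.float64(63.0), np.float64(118.0)] origin [ 641.8 -233.7   75. ]
az from widths 79.28391144015325 axis az 169.08963004059225
[[ 614.15878062 -196.36009684  121.        ]
 [ 603.27297874 -260.13883927  121.        ]
 [ 663.62035666 -202.41875913  121.        ]
 [ 653.59004101 -261.8986346   121.        ]]
```

```bash
cat > tgt.py <<'E'
from go import *
a=np.radians(169.2);h=np.array([np.cos(a),np.sin(a),0]);c,s=np.cos(np.radians(50)),np.sin(np.radians(50))
xp=h*c+[0,0,s];zp=-h*s+[0,0,c];O=np.array([641.6,-233.7,75]);G=O+30*xp+5*zp
Rg=frame(np.cross(zp,xp),-xp)
b=np.radians(11.4);nx=np.array([np.cos(b),np.sin(b),0]);ny=np.array([-np.sin(b),np.cos(b),0]);up=np.array([0,0,1.])
Rr=frame(ny,-up)
E
python3 - <<'E'
from tgt import *
print(G,Rg.round(3));delta(G+Rg[:,2]*(18.7-90),Rg)
E
```

```text
[ 626.42031623 -230.80432045  101.19527134] [[ 0.752 -0.187  0.631]
 [-0.144 -0.982 -0.12 ]
 [ 0.643  0.    -0.766]]
t 4.12 pos [ 621.3 -224.9  241.1] q [-21.2  32.1  56.   79.1 -26.4  82.5 -66.1] 
dp [-0.0397  0.0044  0.0853] rot [-0.26 40.01  0.58] F [-0.   0.5  0.2] grip 84.9 0.0
```

Call:
jog_arm(dp=[[-0.006, 0.001, 0.012], [-0.012, 0.001, 0.024], [-0.018, 0.002, 0.036], [-0.024, 0.003, 0.048], [-0.03, 0.003, 0.06], [-0.035, 0.004, 0.072], [-0.04, 0.0045, 0.085], [-0.04, 0.0045, 0.085], [-0.04, 0.0045, 0.085], [-0.04, 0.0045, 0.085]], delta_rot=[[0, 6, 0], [0, 12, 0], [0, 18, 0], [0, 24, 0], [0, 30, 0], [0, 36, 0], [-0.26, 40, 0.58], [-0.26, 40, 0.58], [-0.26, 40, 0.58], [-0.26, 40, 0.58]], gripper=[-1, -1, -1, -1, -1, -1, -1, -1, -1, -1])

```text
time_s: 4.95
tool_pos: [582.2, -223.3, 157.8]
tcp_rot: [[0.752, -0.19, 0.631], [-0.145, -0.982, -0.124], [0.643, 0.002, -0.766]]
wrist_force: [0.8, 0.3, 0.8]
grip_width: 85.0
finger_force: 0.0
```

```bash
python3 - <<'E'
from tgt import *
delta(G+Rg[:,2]*(18.7),Rg)
cv2.imwrite("pics/w3.png",cv2.cvtColor(get_image("wrist"),cv2.COLOR_RGB2BGR))
E
```

```text
t 4.95 pos [ 582.2 -223.3  157.8] q [-46.8  -4.6  67.  127.2  -9.5  15.3 -71. ] 
dp [-0.0021 -0.0012  0.0909] rot [ 0.18 -0.05 -0.07] F [0.8 0.3 0.8] grip 85.0 0.0
```

View pics/w3.png

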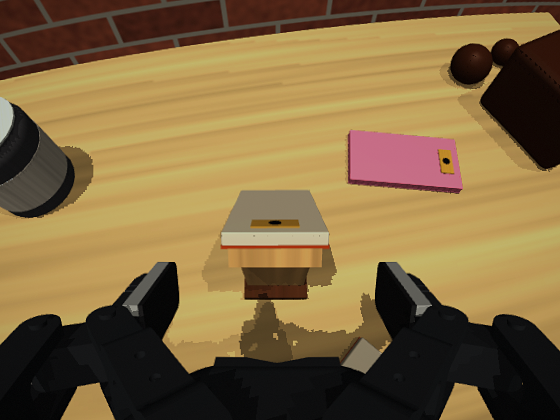

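The plaque is centred between the open fingers: its edges are at px 221–329 and the finger midline is at about 277. Moving in.

Call:
jog_arm(dp=[[-0.001, 0, 0.015], [-0.002, -0.001, 0.03], [-0.002, -0.001, 0.045], [-0.002, -0.001, 0.06], [-0.002, -0.001, 0.07], [-0.002, -0.001, 0.08], [-0.002, -0.001, 0.09], [-0.002, -0.001, 0.091], [-0.002, -0.001, 0.091]], delta_rot=[[0, 0, 0], [0, 0, 0], [0, 0, 0], [0, 0, 0], [0, 0, 0], [0, 0, 0], [0, 0, 0], [0, 0, 0], [0, 0, 0]], gripper=[-1, -1, -1, -1, -1, -1, -1, -1, -1])

```text
time_s: 5.75
tool_pos: [638.5, -233.9, 84.4]
tcp_rot: [[0.753, -0.191, 0.63], [-0.146, -0.982, -0.124], [0.642, 0.001, -0.767]]
wrist_force: [-0.3, 1.6, 0.2]
grip_width: 85.1
finger_force: 0.0
```

```bash
python3 - <<'E'
from tgt import *
delta(G+Rg[:,2]*(18.7),Rg)
E
```

```text
t 5.75 pos [ 638.5 -233.9   84.4] q [-10.2  16.2  32.  121.5 -72.1  13.4 -16.4] 
dp [ 0.0013 -0.0008 -0.0022] rot [ 0.2   0.05 -0.14] F [-0.3  1.6  0.2] grip 85.1 0.0
```

Call:
jog_arm(dp=[[0, 0, 0], [0, 0, 0], [0, 0, 0], [0, 0, 0], [0, 0, 0], [0, 0, 0], [0, 0, 0], [0, 0, 0], [0, 0, 0], [0, 0, 0]], delta_rot=[[0, 0, 0], [0, 0, 0], [0, 0, 0], [0, 0, 0], [0, 0, 0], [0, 0, 0], [0, 0, 0], [0, 0, 0], [0, 0, 0], [0, 0, 0]], gripper=[-0.5, 0, 1, 1, 1, 1, 1, 1, 1, 1], squeeze=45)

```text
time_s: 6.58
tool_pos: [637.7, -233.2, 86.2]
tcp_rot: [[0.751, -0.192, 0.632], [-0.147, -0.981, -0.124], [0.644, 0.001, -0.765]]
wrist_force: [0.5, -0.1, 6.3]
grip_width: 63.4
finger_force: 50.0
```

```bash
python3 - <<'E'
from tgt import *
# lift along zp (plaque normal) 60mm and up
o=robot.get_obs();p=o["tool_pos"];delta(p+zp*60)
E
```

```text
t 6.58 pos [ 637.7 -233.2   86.2] q [-10.6  15.9  32.4 121.7 -72.1  13.3 -16.4] 
dp [ 0.06   -0.0002  0.0001] rot [0. 0. 0.] F [ 0.5 -0.1  6.3] grip 63.4 50.0
```

Call:
jog_arm(dp=[[0.004, 0, 0], [0.01, 0, 0], [0.018, 0, 0], [0.027, 0, 0], [0.036, 0, -0.004], [0.045, 0, -0.01], [0.053, 0, -0.018], [0.06, 0, -0.026], [0.068, 0, -0.035], [0.075, 0, -0.045]], delta_rot=[[0, 0, 0], [0, 0, 0], [0, 0, 0], [0, 0, 0], [0, 0, 0], [0, 0, 0], [0, 0, 0], [0, 0, 0], [0, 0, 0], [0, 0, 0]], gripper=[1, 1, 1, 1, 1, 1, 1, 1, 1, 1])

```text
time_s: 7.42
tool_pos: [664.2, -238.0, 167.1]
tcp_rot: [[0.754, -0.192, 0.629], [-0.147, -0.981, -0.123], [0.641, 0.001, -0.768]]
wrist_force: [-0.3, 0.1, -0.0]
grip_width: 63.2
finger_force: 49.4
```

```bash
python3 - <<'E'
from tgt import *
o=robot.get_obs();p=o["tool_pos"];delta([640,-225,240],frame([-.187,-.982,0],-up))
E
```

```text
t 7.42 pos [ 664.2 -238.   167.1] q [-28.   13.4  51.6 115.4 -45.9  21.9 -43.9] 
dp [ 0.0265 -0.0081 -0.0728] rot [  0.13 -39.84  -0.25] F [-0.3  0.1 -0. ] grip 63.2 49.4
```

Call:
jog_arm(dp=[[0.004, -0.001, -0.01], [0.008, -0.002, -0.02], [0.012, -0.003, -0.03], [0.016, -0.004, -0.04], [0.02, -0.006, -0.055], [0.024, -0.007, -0.065], [0.0265, -0.008, -0.073], [0.0265, -0.008, -0.073], [0.0265, -0.008, -0.073], [0.0265, -0.008, -0.073]], delta_rot=[[0, -5, 0], [0, -10, 0], [0, -15, 0], [0, -20, 0], [0, -26, 0], [0, -32, 0], [0, -37, 0], [0.13, -39.8, -0.25], [0.13, -39.8, -0.25], [0.13, -39.8, -0.25]], gripper=[1, 1, 1, 1, 1, 1, 1, 1, 1, 1])

```text
time_s: 8.25
tool_pos: [640.1, -226.0, 239.5]
tcp_rot: [[0.982, -0.189, 0.002], [-0.188, -0.982, -0.002], [0.002, 0.001, -1.0]]
wrist_force: [-1.1, 0.1, -1.6]
grip_width: 63.2
finger_force: 49.7
```

```bash
python3 - <<'E'
from tgt import *
delta([620,30,240],Rr)
i=cv2.cvtColor(get_image("wrist"),cv2.COLOR_RGB2BGR);cv2.imwrite("pics/w4.png",i)
E
```

```text
t 8.25 pos [ 640.1 -226.   239.5] q [-20.7  35.5  57.8  76.2 -29.6  83.7 -65.8] 
dp [-0.068  -0.2477 -0.001 ] rot [-1.4000e-01 -1.4000e-01  1.5773e+02] F [-1.1  0.1 -1.6] grip 63.2 49.7
```

View pics/w4.png

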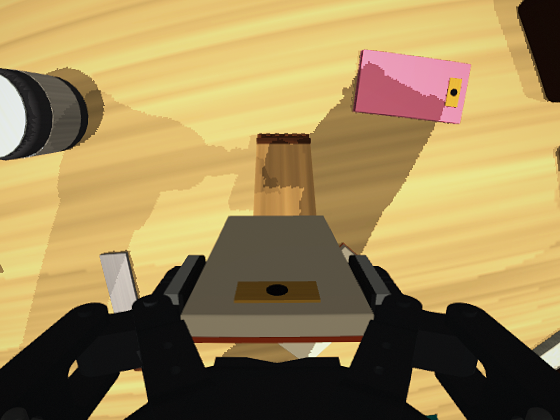

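The plaque is held square. Its back corners are at about (228,216), (325,216), (181,316) and (373,318). Now I'll turn back the other way (tool z −202° in total) and travel to the rack.

Call:
jog_arm(dp=[[-0.003, -0.012, 0], [-0.006, -0.024, 0], [-0.01, -0.035, 0], [-0.013, -0.046, 0], [-0.016, -0.058, 0], [-0.02, -0.07, 0], [-0.023, -0.08, 0], [-0.026, -0.09, 0], [-0.029, -0.103, 0], [-0.032, -0.116, 0]], delta_rot=[[0, 0, -7], [0, 0, -14], [0, 0, -21], [0, 0, -28], [0, 0, -35], [0, 0, -42], [0, 0, -49], [0, 0, -56], [0, 0, -63], [0, 0, -70]], gripper=[1, 1, 1, 1, 1, 1, 1, 1, 1, 1])

```text
time_s: 9.13
tool_pos: [629.7, -105.2, 240.6]
tcp_rot: [[0.508, 0.861, 0.004], [0.862, -0.508, -0.0], [0.002, 0.004, -1.0]]
wrist_force: [-0.6, -0.0, -1.6]
grip_width: 63.4
finger_force: 49.8
```

```bash
python3 - <<'E'
from tgt import *
delta([625,50,240],Rr)
px=np.float64([[228,216],[325,216],[373,318],[181,316]])
ob=np.float64([[-60,-32,10],[-60,32,10],[60,32,10],[60,-32,10]])
p=camera_params("wrist");T=np.array(p["hand_eye"])
ok,rv,tv=cv2.solvePnP(ob,px,np.array(p["intrinsics"]),np.array(p["dist_coeffs"]))
print("plaque in tool",(T[:3,:3]@F@tv.ravel()+T[:3,3]).round(1),(T[:3,:3]@F@cv2.Rodrigues(rv)[0]).round(3).tolist())
E
```

```text
t 9.13 pos [ 629.7 -105.2  240.6] q [-27.1  24.5  44.6  83.  -17.3  79.3 -12.5] 
dp [ 0.1313 -0.0828  0.0006] rot [   0.25    0.18 -131.91] F [-0.6 -0.  -1.6] grip 63.4 49.8
plaque in tool [-5.9  0.  13. ] [[0.005, -0.01, 1.0], [0.002, 1.0, 0.01], [-1.0, 0.002, 0.005]]
```

Call:
jog_arm(dp=[[0.013, -0.008, 0], [0.026, -0.016, 0], [0.039, -0.024, 0], [0.052, -0.033, 0], [0.065, -0.041, 0], [0.078, -0.05, 0], [0.091, -0.058, 0], [0.105, -0.066, 0], [0.118, -0.074, 0], [0.131, -0.083, 0]], delta_rot=[[0, 0, -7], [0, 0, -14], [0, 0, -21], [0, 0, -28], [0, 0, -35], [0, 0, -42], [0, 0, -49], [0, 0, -56], [0, 0, -63], [0, 0, -70]], gripper=[1, 1, 1, 1, 1, 1, 1, 1, 1, 1])

```text
time_s: 9.97
tool_pos: [625.6, 50.0, 240.5]
tcp_rot: [[-0.636, 0.771, 0.004], [0.771, 0.636, -0.0], [-0.003, 0.003, -1.0]]
wrist_force: [-0.3, -0.6, -1.6]
grip_width: 63.4
finger_force: 49.8
```

```bash
cat >> tgt.py <<'E'
def slot(xo,y,z): return xo*nx+y*ny+z*up   # xo: x' , y: y' , TCP z
E
python3 - <<'E'
from tgt import *
print(slot(670.4,108,205));delta(slot(670.4,108,205),Rr)
E
```

```text
[635.82680271 238.37876785 205.        ]
t 9.97 pos [625.6  50.  240.5] q [-31.5  20.1  29.5  84.2 -10.   78.   38.1] 
dp [0.1389 0.1276 0.0354] rot [  0.07   0.24 -61.88] F [-0.3 -0.6 -1.6] grip 63.4 49.8
```

Call:
jog_arm(dp=[[0.015, 0.014, 0], [0.03, 0.028, 0], [0.045, 0.042, 0], [0.06, 0.056, 0], [0.075, 0.07, 0], [0.09, 0.084, 0], [0.106, 0.098, 0], [0.122, 0.112, 0], [0.139, 0.1275, 0], [0.139, 0.1275, 0.015]], delta_rot=[[0, 0, -7], [0, 0, -14], [0, 0, -21], [0, 0, -28], [0, 0, -35], [0, 0, -42], [0, 0, -49], [0, 0, -56], [0, 0.24, -62], [0, 0.24, -62]], gripper=[1, 1, 1, 1, 1, 1, 1, 1, 1, 1])

```text
time_s: 10.8
tool_pos: [636.8, 244.0, 227.7]
tcp_rot: [[-0.978, -0.207, 0.003], [-0.207, 0.978, 0.005], [-0.004, 0.004, -1.0]]
wrist_force: [0.9, 1.6, -1.2]
grip_width: 63.5
finger_force: 49.9
```

Call:
jog_arm(dp=[[0, 0, 0.01], [0, 0, 0.015], [0, 0, 0.015], [0, 0, 0.015]], delta_rot=[[0, 0, 0], [0, 0, 0], [0, 0, 0], [0, 0, 0]], gripper=[1, 1, 1, 1])

```text
time_s: 11.13
tool_pos: [637.5, 236.3, 210.6]
tcp_rot: [[-0.981, -0.192, -0.0], [-0.192, 0.981, -0.0], [0.0, 0.0, -1.0]]
wrist_force: [0.1, -0.4, -0.8]
grip_width: 62.9
finger_force: 49.8
```

```bash
python3 - <<'E'
from tgt import *
delta(slot(670.4,108,205),Rr)
o=robot.get_obs();np.save("o5.npy",o,allow_pickle=True)
i=cv2.cvtColor(get_image("wrist"),cv2.COLOR_RGB2BGR);cv2.imwrite("pics/w5.png",i)
s=cv2.cvtColor(get_image("side"),cv2.COLOR_RGB2BGR);cv2.imwrite("pics/s5.png",s)
m=np.hstack([cv2.resize(i[130:410,140:420],(600,600),interpolation=2)[:,100:500],cv2.resize(s[240:390,150:250],(400,600),interpolation=2)])
cv2.imwrite("pics/m5.png",m)
E
```

```text
t 11.13 pos [637.5 236.3 210.6] q [-35.   26.9  15.5  76.7  -7.1  77.4  81.5] 
dp [0.0013 0.0024 0.0056] rot [ 0.   -0.02 -0.33] F [ 0.1 -0.4 -0.8] grip 62.9 49.8
```

View pics/m5.png

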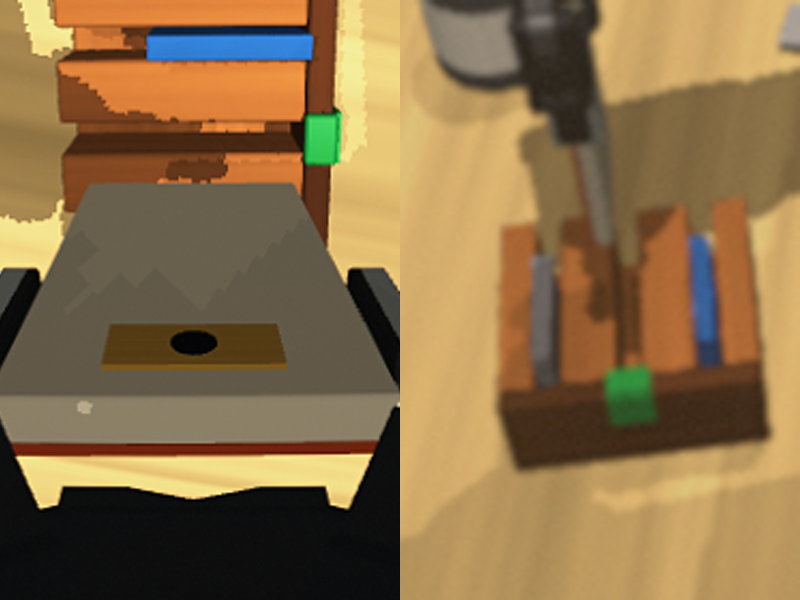

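The wrist crop shows the middle slot between crop row ≈122 (near bar) and ≈152 (far bar), with the plaque hanging square above it. I'll re-measure the slot against the held plaque in this same view.

```bash
python3 - <<'E'
from tgt import *
o=np.load("o5.npy",allow_pickle=True).item()
i=cv2.imread("pics/w5.png")
k=lambda c:np.array(c)/2.1429+[186.67,130]
f=lambda Q:np.c_[Q@nx,Q@ny,Q[:,2]].round(1)
print("near edge",f(onz("wrist",k([[65,122],[300,122]]),57,o)))
print("far edge",f(onz("wrist",k([[65,153],[300,153]]),57,o)))
print("stop",f(onz("wrist",k([[303,122],[303,165],[307,92]]),57,o)))
# vertical red-channel profiles around slot
for c in (80,200,280):
    x=int(k([c,0])[0]);print(c,[int(v) for v in i[182:206,x,2]])
b=k([[88,184],[296,183]]);g=f(onz("wrist",b,o["tool_pos"][2]-73,o));print("plaque bottom back edge",g, "tcp",f(o["tool_pos"][None]))
E
```

```text
near edge [[664.6  51.9  57. ]
 [665.1 151.   57. ]]
far edge [[678.   51.2  57. ]
 [678.6 151.5  57. ]]
stop [[665.1 152.3  57. ]
 [683.9 152.9  57. ]
 [652.3 153.5  57. ]]
80 [124, 123, 121, 118, 105, 110, 129, 128, 129, 115, 81, 65, 69, 65, 67, 71, 73, 70, 67, 75, 98, 117, 127, 132]
200 [222, 221, 221, 210, 147, 100, 123, 121, 190, 170, 64, 70, 70, 68, 70, 71, 72, 72, 66, 90, 115, 121, 107, 93]
280 [226, 226, 228, 214, 146, 97, 120, 120, 116, 89, 68, 73, 72, 71, 71, 71, 72, 74, 75, 144, 201, 221, 215, 202]
plaque bottom back edge [[668.   72.9 137.6]
 [668.  138.3 137.6]] tcp [[671.7 105.6 210.6]]
```

Call:
jog_arm(dp=[[0.0014, 0, 0.005], [0.0014, 0, 0.015], [0.0014, 0, 0.025], [0.0014, 0, 0.035], [0.0014, 0, 0.045], [0.0014, 0, 0.055], [0.0014, 0, 0.063], [0.0014, 0, 0.07], [0.0014, 0, 0.07], [0.0014, 0, 0.07]], delta_rot=[[0, 0, 0], [0, 0, 0], [0, 0, 0], [0, 0, 0], [0, 0, 0], [0, 0, 0], [0, 0, 0], [0, 0, 0], [0, 0, 0], [0, 0, 0]], gripper=[1, 1, 1, 1, 1, 1, 1, 1, 1, 1])

```text
time_s: 12.07
tool_pos: [636.1, 237.3, 140.2]
tcp_rot: [[-0.981, -0.194, -0.001], [-0.194, 0.981, 0.0], [0.001, 0.001, -1.0]]
wrist_force: [0.3, 0.2, -1.2]
grip_width: 63.4
finger_force: 49.8
```

```bash
python3 - <<'E'
from tgt import *
o=robot.get_obs();P=o["tool_pos"];print("x'y'",P@nx,P@ny,P[2])
delta(slot(670.3,105.6,130),Rr)
i=cv2.cvtColor(get_image("wrist"),cv2.COLOR_RGB2BGR);cv2.imwrite("pics/w6.png",i)
s=cv2.cvtColor(get_image("side"),cv2.COLOR_RGB2BGR);cv2.imwrite("pics/s6.png",s)
m=np.hstack([cv2.resize(i[130:410,140:420],(600,600),interpolation=2)[:,100:500],cv2.resize(s[240:390,150:250],(400,600),interpolation=2)])
cv2.imwrite("pics/m6.png",m)
E
```

```text
x'y' 670.4931857267278 106.87408053074148 140.2019302024626
t 12.07 pos [636.1 237.3 140.2] q [-34.8  29.4  14.7  81.7  -7.7  69.9  82. ] 
dp [ 0.0002 -0.0013  0.0102] rot [ 0.03 -0.04 -0.22] F [ 0.3  0.2 -1.2] grip 63.4 49.8
```

View pics/m6.png

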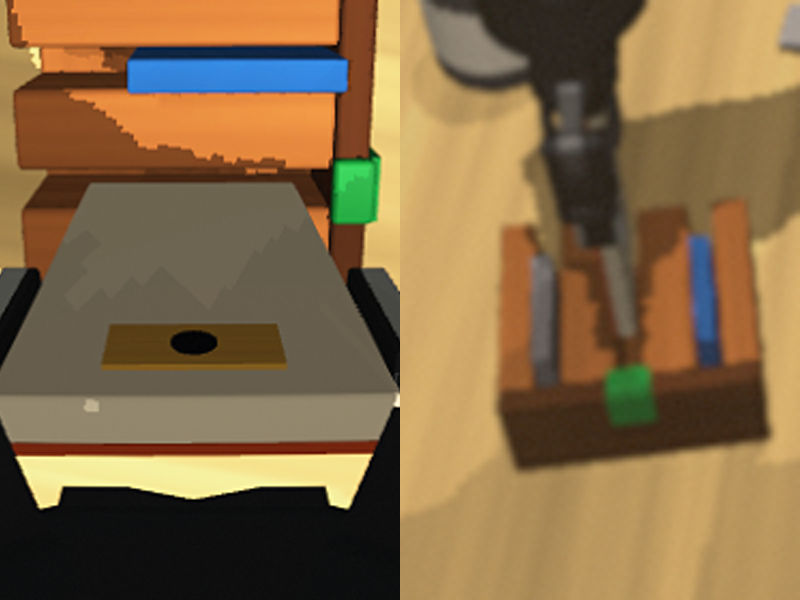

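```bash
python3 - <<'E'
from tgt import *
o=robot.get_obs();i=cv2.imread("pics/w6.png")
k=lambda c:np.array(c)/2.1429+[186.67,130]
f=lambda Q:np.c_[Q@nx,Q@ny,Q[:,2]].round(1)
print("near",f(onz("wrist",k([[22,168],[328,168]]),57,o)),"far",f(onz("wrist",k([[30,206],[322,206]]),57,o)))
print("stop",f(onz("wrist",k([[334,120],[328,206]]),57,o)))
print("foot back",f(onz("wrist",k([[91,184],[296,184]]),67.5,o)))
for c in (35,55,75,200,315): x=int(k([c,0])[0]);print(c,[int(v) for v in i[202:234,x,2]])
E
```

```text
near [[665.3  50.9  57. ]
 [665.6 151.6  57. ]] far [[678.4  52.7  57. ]
 [678.8 150.3  57. ]]
stop [[649.5 152.9  57. ]
 [678.8 152.3  57. ]]
foot back [[667.7  75.1  67.5]
 [667.9 139.7  67.5]]
35 [129, 129, 127, 125, 126, 116, 103, 137, 160, 156, 154, 151, 151, 151, 152, 147, 120, 89, 75, 75, 76, 72, 68, 66, 62, 92, 113, 122, 130, 134, 139, 139]
55 [130, 129, 128, 125, 126, 116, 100, 119, 129, 94, 67, 74, 74, 71, 69, 70, 69, 73, 76, 76, 78, 74, 71, 71, 70, 94, 113, 122, 131, 136, 138, 141]
75 [131, 130, 128, 126, 127, 117, 95, 111, 124, 90, 67, 74, 75, 70, 69, 69, 68, 73, 77, 77, 77, 73, 71, 72, 71, 97, 115, 117, 118, 113, 109, 108]
200 [232, 191, 126, 130, 129, 116, 95, 96, 95, 73, 66, 72, 68, 93, 111, 109, 110, 110, 109, 110, 109, 110, 109, 110, 110, 110, 109, 109, 109, 109, 110, 110]
315 [230, 230, 229, 230, 225, 211, 139, 19, 29, 29, 26, 26, 38, 62, 71, 70, 69, 67, 67, 68, 72, 72, 73, 68, 103, 157, 183, 201, 208, 210, 215, 223]
```

Call:
jog_arm(dp=[[0.0008, 0, 0.003], [0.0008, 0, 0.006], [0.0008, 0, 0.009], [0.0008, 0, 0.012], [0.0008, 0, 0.015], [0.0008, 0, 0.018], [0.0008, 0, 0.021], [0.0008, 0, 0.024]], delta_rot=[[0, 0, 0], [0, 0, 0], [0, 0, 0], [0, 0, 0], [0, 0, 0], [0, 0, 0], [0, 0, 0], [0, 0, 0]], gripper=[1, 1, 1, 1, 1, 1, 1, 1])

```text
time_s: 12.83
tool_pos: [635.6, 237.2, 116.3]
tcp_rot: [[-0.981, -0.194, -0.0], [-0.194, 0.981, 0.001], [-0.0, 0.001, -1.0]]
wrist_force: [1.0, -0.3, -1.6]
grip_width: 63.2
finger_force: 49.8
```

```bash
python3 - <<'E'
from tgt import *
o=robot.get_obs();P=o["tool_pos"];print("x'y'",P@nx,P@ny,P[2],o["wrist_force"],o["ft_torque"])
E
```

```text
x'y' 669.9294474982298 106.90079446571337 116.3136771347951 [ 1.04042773 -0.28633459 -1.57113515] [ 0.03678342 -0.16932259  0.02540354]
```

It's inside the slot with no contact force. Continuing down.

Call:
jog_arm(dp=[[0, 0, 0.003], [0, 0, 0.006], [0, 0, 0.009], [0, 0, 0.012], [0, 0, 0.015], [0, 0, 0.018], [0, 0, 0.021], [0, 0, 0.024], [0, 0, 0.026], [0, 0, 0.026]], delta_rot=[[0, 0, 0], [0, 0, 0], [0, 0, 0], [0, 0, 0], [0, 0, 0], [0, 0, 0], [0, 0, 0], [0, 0, 0], [0, 0, 0], [0, 0, 0]], gripper=[1, 1, 1, 1, 1, 1, 1, 1, 1, 1])

```text
time_s: 13.67
tool_pos: [635.6, 237.2, 90.1]
tcp_rot: [[-0.981, -0.194, -0.0], [-0.194, 0.981, 0.001], [-0.0, 0.001, -1.0]]
wrist_force: [4.7, 0.1, -3.3]
grip_width: 63.4
finger_force: 50.0
```

Call:
jog_arm(dp=[[0, 0, 0.0005], [0, 0, 0.001], [0, 0, 0.0015], [0, 0, 0.002], [0, 0, 0.0025], [0, 0, 0.003], [0, 0, 0.0035], [0, 0, 0.004]], delta_rot=[[0, 0, 0], [0, 0, 0], [0, 0, 0], [0, 0, 0], [0, 0, 0], [0, 0, 0], [0, 0, 0], [0, 0, 0]], gripper=[1, 1, 1, 1, 1, 1, 1, 1])

```text
time_s: 14.33
tool_pos: [635.7, 237.3, 86.7]
tcp_rot: [[-0.981, -0.194, 0.0], [-0.194, 0.981, 0.001], [-0.0, 0.001, -1.0]]
wrist_force: [3.8, 1.4, 0.8]
grip_width: 63.3
finger_force: 50.3
```

Call:
jog_arm(dp=[[-0.0007, 0, 0], [-0.0007, 0, 0.0005], [-0.0007, 0, 0.001], [-0.0007, 0, 0.001]], delta_rot=[[0, 0, 0], [0, 0, 0], [0, 0, 0], [0, 0, 0]], gripper=[1, 1, 1, 1])

```text
time_s: 14.67
tool_pos: [635.8, 237.3, 85.2]
tcp_rot: [[-0.981, -0.194, -0.001], [-0.194, 0.981, 0.0], [0.001, 0.001, -1.0]]
wrist_force: [1.7, 0.5, -0.5]
grip_width: 63.4
finger_force: 50.4
```

Call:
jog_arm(dp=[[0, 0, 0.0005], [0, 0, 0.001], [0, 0, 0.001], [0, 0, 0.001]], delta_rot=[[0, 0, 0], [0, 0, 0], [0, 0, 0], [0, 0, 0]], gripper=[1, 1, 1, 1])

```text
time_s: 15.0
tool_pos: [635.9, 237.3, 84.3]
tcp_rot: [[-0.981, -0.194, -0.001], [-0.194, 0.981, 0.0], [0.001, 0.001, -1.0]]
wrist_force: [2.1, 1.0, -1.9]
grip_width: 63.7
finger_force: 50.3
```

Call:
jog_arm(dp=[[-0.0003, 0, 0.0005], [-0.0003, 0, 0.001], [-0.0003, 0, 0.0012], [-0.0003, 0, 0.0012]], delta_rot=[[0, 0, 0], [0, 0, 0], [0, 0, 0], [0, 0, 0]], gripper=[1, 1, 1, 1])

```text
time_s: 15.33
tool_pos: [636.3, 237.3, 83.9]
tcp_rot: [[-0.981, -0.194, -0.001], [-0.194, 0.981, 0.001], [0.001, 0.001, -1.0]]
wrist_force: [-0.4, -0.7, 5.3]
grip_width: 63.1
finger_force: 50.8
```

Call:
jog_arm(dp=[[0, 0, 0.0004], [0, 0, 0.0008], [0, 0, 0.0008], [0, 0, 0.0008]], delta_rot=[[0, 0, 0], [0, 0, 0], [0, 0, 0], [0, 0, 0]], gripper=[1, 1, 1, 1])

```text
time_s: 15.67
tool_pos: [636.5, 237.3, 83.9]
tcp_rot: [[-0.981, -0.194, -0.0], [-0.194, 0.981, 0.001], [-0.0, 0.001, -1.0]]
wrist_force: [-2.3, -1.6, 10.4]
grip_width: 63.2
finger_force: 51.3
```

The plaque is on the slot floor (z stalls at 83.9 and force rises). I'll ease off slightly and slide towards the stop.

Call:
jog_arm(dp=[[0.0002, 0, -0.0009], [0.0002, 0.001, -0.0009], [0.0002, 0.0025, -0.0009], [0.0002, 0.004, -0.0009], [0.0002, 0.0055, -0.0009], [0.0002, 0.007, -0.0009], [0.0002, 0.0085, -0.0009], [0.0002, 0.01, -0.0009], [0.0002, 0.01, -0.0009]], delta_rot=[[0, 0, 0], [0, 0, 0], [0, 0, 0], [0, 0, 0], [0, 0, 0], [0, 0, 0], [0, 0, 0], [0, 0, 0], [0, 0, 0]], gripper=[1, 1, 1, 1, 1, 1, 1, 1, 1])

```text
time_s: 16.42
tool_pos: [635.1, 246.1, 84.0]
tcp_rot: [[-0.981, -0.193, 0.001], [-0.193, 0.981, -0.001], [-0.001, -0.001, -1.0]]
wrist_force: [0.1, -3.8, 4.7]
grip_width: 63.5
finger_force: 50.8
```

Call:
jog_arm(dp=[[0, 0.0005, 0], [0, 0.001, 0], [0, 0.0015, 0], [0, 0.002, 0], [0, 0.0025, 0], [0, 0.0025, 0]], delta_rot=[[0, 0, 0], [0, 0, 0], [0, 0, 0], [0, 0, 0], [0, 0, 0], [0, 0, 0]], gripper=[1, 1, 1, 1, 1, 1])

```text
time_s: 16.92
tool_pos: [634.6, 248.2, 84.0]
tcp_rot: [[-0.981, -0.193, 0.001], [-0.193, 0.981, -0.001], [-0.001, -0.001, -1.0]]
wrist_force: [0.9, -4.1, 5.2]
grip_width: 63.3
finger_force: 50.9
```

Call:
jog_arm(dp=[[0, 0.0005, 0], [0, 0.001, 0], [0, 0.0015, 0], [0, 0.0015, 0]], delta_rot=[[0, 0, 0], [0, 0, 0], [0, 0, 0], [0, 0, 0]], gripper=[1, 1, 1, 1])

```text
time_s: 17.25
tool_pos: [634.4, 249.6, 84.0]
tcp_rot: [[-0.981, -0.193, 0.001], [-0.193, 0.981, -0.001], [-0.001, -0.001, -1.0]]
wrist_force: [0.5, -3.5, 5.5]
grip_width: 63.5
finger_force: 50.9
```

Call:
jog_arm(dp=[[0, 0.0005, 0], [0, 0.001, 0], [0, 0.001, 0], [0, 0.001, 0]], delta_rot=[[0, 0, 0], [0, 0, 0], [0, 0, 0], [0, 0, 0]], gripper=[1, 1, 1, 1])

```text
time_s: 17.58
tool_pos: [634.2, 250.5, 84.0]
tcp_rot: [[-0.981, -0.193, 0.001], [-0.193, 0.981, -0.001], [-0.001, -0.001, -1.0]]
wrist_force: [0.8, -4.4, 5.5]
grip_width: 63.3
finger_force: 50.8
```

Call:
jog_arm(dp=[[0, 0.0005, 0], [0, 0.001, 0], [0, 0.001, 0], [0, 0.001, 0]], delta_rot=[[0, 0, 0], [0, 0, 0], [0, 0, 0], [0, 0, 0]], gripper=[1, 1, 1, 1])

```text
time_s: 17.92
tool_pos: [634.2, 250.6, 84.0]
tcp_rot: [[-0.981, -0.192, 0.001], [-0.192, 0.981, -0.002], [-0.001, -0.002, -1.0]]
wrist_force: [1.2, -7.2, 5.7]
grip_width: 63.2
finger_force: 51.0
```

Call:
jog_arm(dp=[[0, 0.0005, 0], [0, 0.001, 0], [0, 0.001, 0], [0, 0.001, 0]], delta_rot=[[0, 0, 0], [0, 0, 0], [0, 0, 0], [0, 0, 0]], gripper=[1, 1, 1, 1])

```text
time_s: 18.25
tool_pos: [634.2, 250.7, 84.0]
tcp_rot: [[-0.982, -0.191, 0.001], [-0.191, 0.982, -0.003], [-0.0, -0.003, -1.0]]
wrist_force: [0.4, -8.6, 5.8]
grip_width: 63.6
finger_force: 51.1
```

The plaque touches the stop (y stalls at 250.6 and Fy rises). I'll relieve the press a little and open slowly.

Call:
jog_arm(dp=[[0, -0.0006, 0], [0, -0.0012, 0], [0, -0.0012, 0], [0, -0.0012, 0], [0, -0.0012, 0], [0, -0.0012, 0], [0, -0.0012, 0], [0, -0.0012, 0], [0, -0.0012, 0], [0, -0.0012, 0]], delta_rot=[[0, 0, 0], [0, 0, 0], [0, 0, 0], [0, 0, 0], [0, 0, 0], [0, 0, 0], [0, 0, 0], [0, 0, 0], [0, 0, 0], [0, 0, 0]], gripper=[1, 1, -0.5, -0.55, -0.6, -0.65, -0.7, -0.75, -0.8, -0.8], squeeze=20)

```text
time_s: 19.08
tool_pos: [632.9, 253.3, 83.3]
tcp_rot: [[-0.981, -0.194, -0.001], [-0.194, 0.981, 0.001], [0.0, 0.001, -1.0]]
wrist_force: [0.5, 0.6, -0.6]
grip_width: 76.6
finger_force: 0.0
```

```bash
python3 - <<'E'
from tgt import *
delta([0,0,0],Rr)
i=cv2.cvtColor(get_image("wrist"),cv2.COLOR_RGB2BGR);cv2.imwrite("pics/w7.png",i)
s=cv2.cvtColor(get_image("side"),cv2.COLOR_RGB2BGR);cv2.imwrite("pics/s7.png",s)
m=np.hstack([cv2.resize(i[130:410,140:420],(600,600),interpolation=2)[:,100:500],cv2.resize(s[240:390,150:250],(400,600),interpolation=2)])
cv2.imwrite("pics/m7.png",m)
E
```

```text
t 19.08 pos [632.9 253.3  83.3] q [-35.5  32.6  13.9  84.2  -8.3  64.3  81.1] 
dp [ 0.67   -0.1255  0.0835] rot [ 0.05 -0.03 -0.2 ] F [ 0.5  0.6 -0.6] grip 76.6 0.0
```

View pics/m7.png

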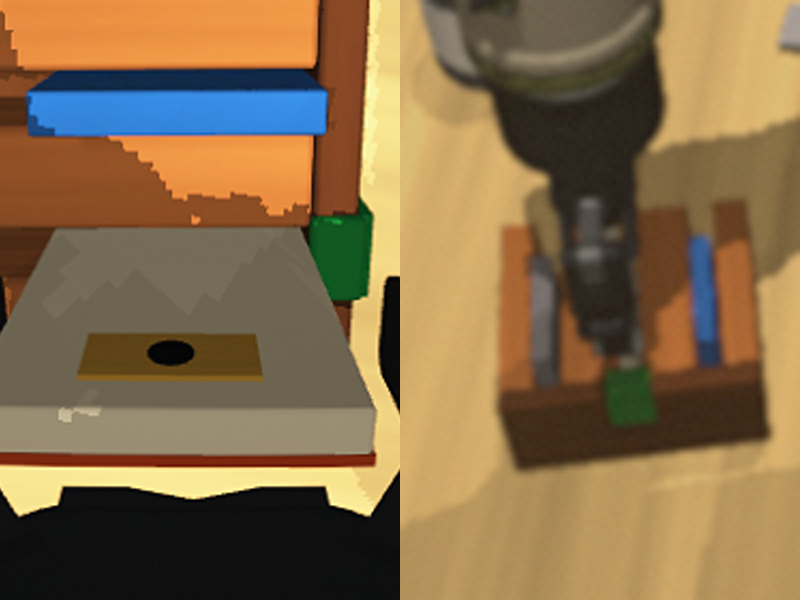

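The plaque stands in the middle slot at the stop, and both fingers are clear. I'll re-centre, open fully and retract straight up.

Call:
jog_arm(dp=[[0, -0.001, 0], [0, -0.002, 0], [0, -0.0025, 0], [0, -0.0025, -0.005], [0, -0.0025, -0.01], [0, -0.0025, -0.02], [0, -0.0025, -0.035], [0, -0.0025, -0.055], [0, -0.0025, -0.08], [0, -0.0025, -0.11]], delta_rot=[[0, 0, 0], [0, 0, 0], [0, 0, 0], [0, 0, 0], [0, 0, 0], [0, 0, 0], [0, 0, 0], [0, 0, 0], [0, 0, 0], [0, 0, 0]], gripper=[-1, -1, -1, -1, -1, -1, -1, -1, -1, -1])

```text
time_s: 20.02
tool_pos: [633.1, 250.2, 194.4]
tcp_rot: [[-0.981, -0.194, -0.002], [-0.194, 0.981, 0.0], [0.001, 0.0, -1.0]]
wrist_force: [-0.0, 0.7, 0.8]
grip_width: 85.7
finger_force: 0.0
```

Call:
jog_arm(dp=[[0.01, 0, -0.02], [0.03, 0, -0.03], [0.06, 0, -0.04], [0.08, 0, -0.04], [0.08, 0, -0.04], [0.08, 0, -0.04]], delta_rot=[[0, 0, 0], [0, 0, 0], [0, 0, 0], [0, 0, 0], [0, 0, 0], [0, 0, 0]], gripper=[-1, -1, -1, -1, -1, -1])

```text
time_s: 20.52
tool_pos: [554.9, 235.1, 235.2]
tcp_rot: [[-0.981, -0.195, 0.001], [-0.195, 0.981, 0.002], [-0.002, 0.002, -1.0]]
wrist_force: [-0.1, -0.1, 0.6]
grip_width: 85.3
finger_force: 0.0
```

```bash
python3 - <<'E'
from tgt import *
delta([0,0,0],Rr);o=robot.get_obs();np.save("o8.npy",o,allow_pickle=True)
i=cv2.cvtColor(get_image("wrist"),cv2.COLOR_RGB2BGR);cv2.imwrite("pics/w8.png",i)
s=cv2.cvtColor(get_image("side"),cv2.COLOR_RGB2BGR);cv2.imwrite("pics/s8.png",s)
c=proj("wrist",slot(671.5,110,57)[None],o)[0].astype(int);print(c)
x,y=max(0,c[0]-70),max(0,min(420-210,c[1]-105));print(x,y)
m=np.hstack([cv2.resize(i[y:y+210,x:x+140],(400,600),interpolation=2),cv2.resize(s[240:390,150:250],(400,600),interpolation=2)])
cv2.imwrite("pics/m8.png",m)
E
```

```text
t 20.52 pos [554.9 235.1 235.2] q [-39.4  15.9  14.9  87.9  -4.2  76.6  77.2] 
dp [ 0.5904 -0.1231  0.234 ] rot [ 0.11  0.1  -0.18] F [-0.1 -0.1  0.6] grip 85.3 0.0
[266 264]
196 159
```

View pics/m8.png

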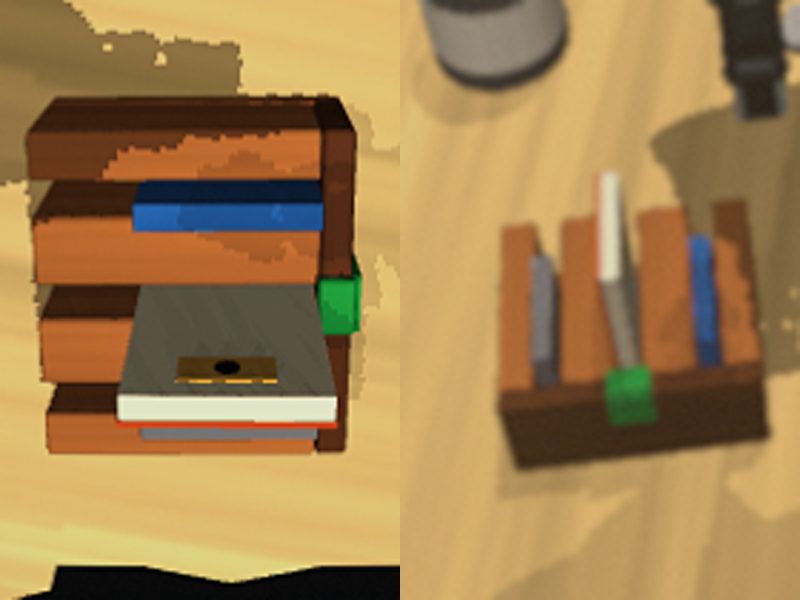

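The plaque stands upright with the hanger at the top and its face away from the robot, next to the stop, and the tiles are undisturbed. I'll check the stop contact and the lean numerically.

```bash
python3 - <<'E'
from tgt import *
o=np.load("o8.npy",allow_pickle=True).item()
k=lambda c:np.array(c)/2.857+[196,159]
f=lambda Q:np.c_[Q@nx,Q@ny,Q[:,2]].round(1)
print("top back corners",f(onz("wrist",k([[118,396],[337,396]]),132,o)))
print("back at rim",f(onz("wrist",k([[142,284],[317,284]]),57,o)))
print("stop inner",f(onz("wrist",k([[321,130],[321,180],[319,270]]),57,o)))
E
```

```text
top back corners [[666.7  88.3 132. ]
 [666.9 151.8 132. ]]
back at rim [[664.6  88.8  57. ]
 [664.8 152.5  57. ]]
stop inner [[606.8 152.6  57. ]
 [625.  153.   57. ]
 [659.3 153.1  57. ]]
```

```bash
python3 -c "
from bench import workorder
print(workorder.hand_in())"
```

```text
the job is handed in; nothing more can be done
None
```

I stood the plaque upright in the green-clip slot, hanger at the top and painted face away from the robot, lowered it to the slot floor, slid it to the end stop, released it and handed the job in at about 20.6 s; the final measurement put it at the stop to within about 1 mm, with both samples looking undisturbed.

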